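# Clip the pinch cap onto the open camera lens

### The job

Put the lens cap on the open camera lens: pinch the cap's two sprung ears together, lift it, press it gently into the mouth of the lens against the rubber seal while still pinched, until its flange is down on the rim, then let the ears go so that both tabs spring out under the rim and hold the cap level. Do not press hard on the lens, and leave the other things on the bench alone.

Things in the scene. Friction and masses are not known exactly. Their poses are not given: they have to be found in the camera images.
- lens: The open camera lens, fixed upright on a square aluminium foot 90 x 90 x 10 mm, mouth up. Origin on its axis at bench level, z up. The rim of its black barrel (78 mm outside) stands 78 to 106 mm above the bench, as the barrel is run out; this is NOT measured: see or feel it. The barrel stays put under allowed forces. Seal: 1 N at first touch, then 1.8 N/mm. Pressing with over 20 N is too hard.
- lens_axis (a point): Fixed point on the open lens's axis, 78 mm above the bench (the lowest the rim can be); it does not follow the barrel. The mouth is a round hole of 60 mm diameter (any cap yaw will do); its lip is 4 mm thick, with a groove of 67 mm diameter all round under it. 8.5 mm below the rim is the top of a sprung rubber seal ring, 44 mm across, which the cap's underside pushes down.
- cap_center (a point): Centre of the loose black cap, half-way up its 33 mm height, on its axis; z up, ears pinched along y. It lies on the bench right way up, 74 g. Heights from its underside: plug 58 mm dia., 0 to 12 mm, 3 mm chamfer at its foot; flange 72 mm dia., 12 to 15 mm; two ears, 20 mm wide in x, 5 mm thick, 15 to 33 mm, outer faces 44 mm apart at rest, 29 mm fully pinched.
- tab_a (a joint): How far the +y ear, with the tab on it, is pushed in (m): 0 free, 0.0075 fully, about 0.006 if trapped in the narrow lip, about 0.002 when sprung out into the groove. Spring 2 N at rest, 9 N fully in: grip with 20 to 30 N. The tab's square nose (3 to 6.5 mm above the cap's underside) reaches 35.5 mm from the axis at rest, 28 mm pinched: the cap enters the mouth only pinched.
- tab_b (a joint): The same for the -y ear. From first touch of the seal the cap goes down 3.5 mm more until its flange meets the rim, at about 7 N (12 N makes sure); the tabs can spring out under the lip only in the last 1.5 mm, so keep pressing while the ears are let go. Once held, the seal lifts the cap till the flange stands about 1.5 mm above the rim.
- other_lens: A second lens of the same make that already wears its cap (118 mm tall over the cap's ears, foot 90 x 90 mm), fixed upright; to be left alone. Origin on its axis at bench level. The two lenses may have changed places.
- tin_center (a point): Centre of a flat needle tin, 41 x 75 x 16 mm, a bystander.
- wax_center (a point): Centre of a small yellow block of beeswax, 34 x 50 x 20 mm, a bystander.
- spool_center (a point): Centre of a spool of tan thread, 50 x 70 x 36 mm, a bystander.
There are look-alikes about, which are no part of the job. What is shaped like the part that bears cap_center but pink, red or yellow is not meant.

How it is judged:
On the way, in this order (a step that is already met when the one before it is completed fails the run):
1. the cap is lifted clear of the bench with both ears pinched in (value of joint each of tab_a, tab_b above 0.0055 m and height (world z) of cap_center above 0.05 m), for 0.2 s.
2. the cap, still pinched and level, is pressed down into the mouth of the open lens (value of joint each of tab_a, tab_b above 0.005 m and horizontal distance between cap_center and lens_axis below 0.002 m and angle between cap_center's own z axis and vertical below 0.1 rad and contact force between cap and lens above 4 N), for 0.1 s.
At the end, for the whole second after the job is handed in: The cap sits in the mouth of the open lens, within 2 mm of its axis and level within 0.06 rad, at rest and released, with both tabs sprung out into the groove under the lip (each tab pushed in between 0.5 and 4 mm) (value of joint tab_a between 0.0005 and 0.004 m and value of joint tab_b between 0.0005 and 0.004 m and horizontal distance between cap_center and lens_axis below 0.002 m and height (world z) of cap_center above 0.08 m and angle between cap_center's own z axis and vertical below 0.06 rad and linear speed of cap below 0.01 m/s); the robot touches nothing.
It fails at once if the cap is pressed too hard on the open lens: the contact forces between them add up to more than 30 N (contact force between cap and lens above 30 N).
It fails at once if the robot itself pushes on the open lens with more than 15 N (contact force between any of the fingers, the arm and lens above 15 N).
It fails at once if the robot or the cap pushes the capped lens with more than 5 N (contact force between any of the fingers, the arm, cap and other_lens above 5 N).
It fails at once if a bystander (tin, wax or spool) is moved more than 20 mm (distance of any of tin_center, wax_center, spool_center from where it was at the start of the episode above 0.02 m).
It also fails if it takes over 48 s, if anything falls off the work surface, if the arm or the gripper's body presses on something with over 40 N, if the wrist force passes 120 N, or if a joint passes its speed limit or range.

### The arm

A 6-joint arm with a two-finger parallel gripper is mounted at the origin on a cart in front of the work surface, level with it; the furniture and walls round the work are solid. World frame = base frame: x ahead of the robot, y to its left, z up, the work surface at z = 0. Lengths are in m, angles in rad, forces in N, time in s.
With the tool pointing down it reaches from about 0.325 to 0.85 m from the base axis. Payload 15.5 kg.
Tool frame: the origin (TCP) lies midway between the tips of the shut fingers; the grasp point (between the pads) lies 19 mm behind it (arm.grasp_offset is the distance from the TCP to the grasp point, in m); z points along the fingers, y is the line along which they close (so a half turn about z gives the same grasp; the last joint's range is limited). The gripper opens to 91 mm and grips with 3 to 60 N. Pads are 32 mm wide; open, the fingers measure 118 mm over their backs; the gripper's body (76 mm by 178 mm) begins 60 mm behind the grasp point.
Start: joints at [1.048, 0.494, 1.345, -0, 1.302, -0.096], TCP at [0.259, 0.569, 0.214] pointing down, gripper open.
Joint ranges: [-2.91, 2.91], [-0.82, 2.16], [0.22, 2.67], [-1.22, 4.37], [0.12, 2.79], [-3.08, 3.08]. Speed limits (rad/s): [1.89, 1.89, 2.57, 3.01, 3.01, 3.01].

### API

Orientations are given as a unit quaternion [x, y, z, w].
In Python, from workcell import readout, imaging, job_done, arm gives the robot as it stands.
- The arm moves only by the shell command python3 -m inch 'ROWS'. ROWS is JSON, a list that holds one entry, the list of rows, each a list of 5 numbers: the shift along the tool's x, y, z scaled (see below), then the turn about the tool's z scaled (see below), then the opening, from 0 (shut) to 1 (fully open). In form: [[[dx, dy, dz, spin, hand], ...]]. A call has 1 to 8 rows; each row shifts and turns the commanded pose from where the row before left it, along the tool's axes as they then stand; what a row does not reach is not made up. The controller multiplies each number of a shift by 40 mm and each number of a turn by 0.12 rad. A row lasts 1/10 s, in which the tool goes at most 50 mm and 8.59 degrees, less where a joint would pass 70% of its speed; a pose out of reach is approached as far as the arm can. A call with a number of a shift or a turn outside -1 to 1 is refused whole. A call with a gripper value outside its range is refused whole. The fingers move at their own pace and stop on an object; the grip force is fixed at half the most. Time passes only in rows, so rows that do not move let the fingers close. It gives the time, the measured TCP pose, the force, the opening and the grip force at its end, in the units of the state.
- readout.sense(): the state, without advancing time (a new reading comes with each control period).
- imaging.get_image(name): name is "scene" or "top"; returns the picture (384x512x3 uint8, red, green, blue); there is no depth.
- imaging.calibration(name): a dict with "fx", "fy", "cx", "cy" (pixels), "R" (3x3) and "t" (3): a world point X has camera coordinates R X + t. Camera axes: x right, y down, z forward; pixel columns grow to the right and rows downward; lengths in m; the calibration is good to about 2 mm. A picture is of the moment at which its call begins. calibration takes no time and is no camera call.
- job_done(): hands the job in; it is judged then, once.
The state is a dict: "t": time; "q": joint angles; "joint_vel": joint speeds; "tau": joint torques, N m; "position": TCP position; "eef_rot": TCP orientation; "wrist_force": force on the tool from outside, world axes, zero at the start; "ft_torque": the same for the moment, N m; "finger_gap": finger opening in m; "finger_force": force on a finger pad.
Only numpy, scipy, OpenCV 4.12 (cv2) and the standard library are available. Lean on these libraries where they do the work, as an engineer would, in place of code of your own. Each camera call takes 0.05 s, during which the arm holds its last target. There are 200 camera calls.

## Working session

There is one attempt and no reset: what is moved stays moved. The work goes in short steps, Python scripts to look and compute and a shell command to move; the robot and the scene stay as the last step left them, time stands still between calls to the robot, and variables do not carry over. Pictures are saved under pics/ and viewed, at most 10 in all, crops included, and the job is handed in when it is done.

```bash
ls; mkdir -p pics; python3 - <<'E'
from workcell import readout, imaging, arm
import cv2
for n in("scene","top"):
    im=imaging.get_image(n); cv2.imwrite(f"pics/{n}0.png",im[:,:,::-1])
    c=imaging.calibration(n); print(n,c)
s=readout.sense(); print(s, arm.grasp_offset)
E
```

```text
pics
scene {'fx': 452.4157556414229, 'fy': 452.4157556414229, 'cx': 259.9182521821656, 'cy': 190.25103835727512, 'R': array([[ 0.81601202, -0.57802004,  0.00414926],
       [-0.35176309, -0.50226726, -0.78993058],
       [ 0.45867974,  0.6431333 , -0.61318224]]), 't': array([-0.43278182,  0.24240323,  0.85452662])}
top {'fx': 392.65641575536995, 'fy': 392.65641575536995, 'cx': 265.5391653745361, 'cy': 191.9821878658649, 'R': array([[ 0.01525021, -0.99981033, -0.01211306],
       [-0.99466846, -0.01393385, -0.10217879],
       [ 0.10199062,  0.01360673, -0.9946923 ]]), 't': array([-0.01330236,  0.52964017,  1.04951389])}
{'t': 0.1, 'q': array([ 1.04849414e+00,  4.94132563e-01,  1.34604116e+00,  3.27357491e-05,
        1.30249836e+00, -9.55000657e-02]), 'joint_vel': array([-0.00042377,  0.00063575, -0.00075759, -0.00131933, -0.00035524,
        0.00093417]), 'tau': array([-6.60921633e-04, -8.80252576e+01, -3.82548594e+01,  7.08668400e-02,
        4.82896494e-02, -9.13203235e-05]), 'position': array([0.25854963, 0.56865577, 0.21340022]), 'eef_rot': array([ 2.11789247e-01,  9.77315212e-01, -5.09374771e-04, -1.79113739e-04]), 'wrist_force': array([0.58178688, 0.26031559, 0.27077369]), 'ft_torque': array([0.03479991, 0.00645547, 0.02733569]), 'finger_force': 0.0, 'finger_gap': 0.09147935685005858} 0.0188
```

View pics/scene0.png

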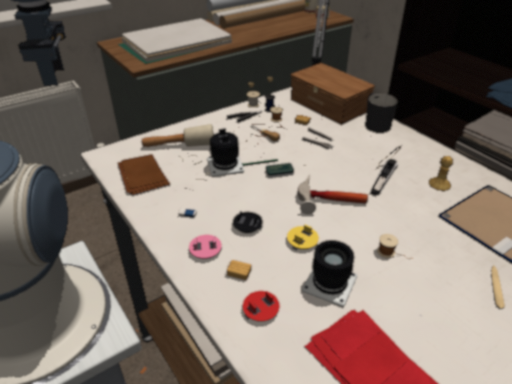

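View pics/top0.png

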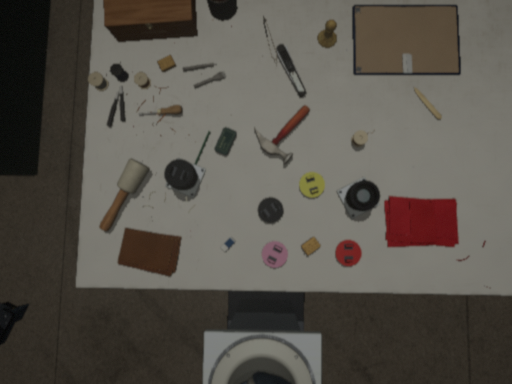

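The two views show these candidates for the cap:
- Black cap: top (271,210), scene (247,222). This one matches the description.
- Pink, red and yellow look-alikes: top (274,254), (348,253) and (312,185). These are not meant.
- Capped lens, left alone: top (182,175).

The open lens is at top (361,196), scene (332,265). I'll check the cap and lens in one close crop.

```bash
cat > h.py <<'E'
import numpy as np, cv2
from workcell import readout, imaging
C={n:imaging.calibration(n) for n in("scene","top")}
def ray(n,u,v):
    c=C[n]; d=c["R"].T@np.array([(u-c["cx"])/c["fx"],(v-c["cy"])/c["fy"],1]); return -c["R"].T@c["t"],d
def plane(n,u,v,z):
    o,d=ray(n,u,v); return o+d*(z-o[2])/d[2]
def proj(n,X):
    c=C[n]; p=c["R"]@np.asarray(X)+c["t"]; return np.array([c["fx"]*p[0]/p[2]+c["cx"],c["fy"]*p[1]/p[2]+c["cy"]])
def cross(u1,u2):
    o1,d1=ray("scene",*u1);o2,d2=ray("top",*u2)
    s=np.linalg.lstsq(np.c_[d1,-d2],o2-o1,rcond=None)[0]; a,b=o1+d1*s[0],o2+d2*s[1]
    return (a+b)/2,np.linalg.norm(a-b)
def avg(n,k=8): return np.mean([imaging.get_image(n).astype(float) for _ in range(k)],0).astype(np.uint8)
E
python3 - <<'E'
from h import *
t=cv2.imread("pics/top0.png");s=cv2.imread("pics/scene0.png")
def cr(im,u,v,r=26): return cv2.convertScaleAbs(cv2.resize(im[v-r:v+r,u-r:u+r],(390,290 if 0 else 390),interpolation=cv2.INTER_CUBIC),alpha=1.8,beta=20)
a=np.vstack([np.hstack([cr(t,271,210),cr(t,361,196)]),np.hstack([cr(s,247,222),cr(s,332,268,36)])])
cv2.imwrite("pics/crop1.png",cv2.resize(a,(600,600)))
for n,im,(u,v) in(("top",t,(271,210)),("scene",s,(247,222))):
    g=im.max(2); m=np.zeros_like(g); m[v-24:v+24,u-24:u+24]=(g[v-24:v+24,u-24:u+24]<75)*255
    k=max(cv2.findContours(m,0,1)[0],key=cv2.contourArea); e=cv2.fitEllipse(cv2.convexHull(k)); print(n,e,plane(n,*e[0],.0135))
E
```

```text
top ((270.1401672363281, 210.2248077392578), (24.974552154541016, 25.82948875427246), 177.1925048828125) [ 0.48068442 -0.01885084  0.0135    ]
scene ((247.0427703857422, 222.3469696044922), (20.55292320251465, 28.262479782104492), 90.61859130859375) [ 0.47807871 -0.02194569  0.0135    ]
```

View pics/crop1.png

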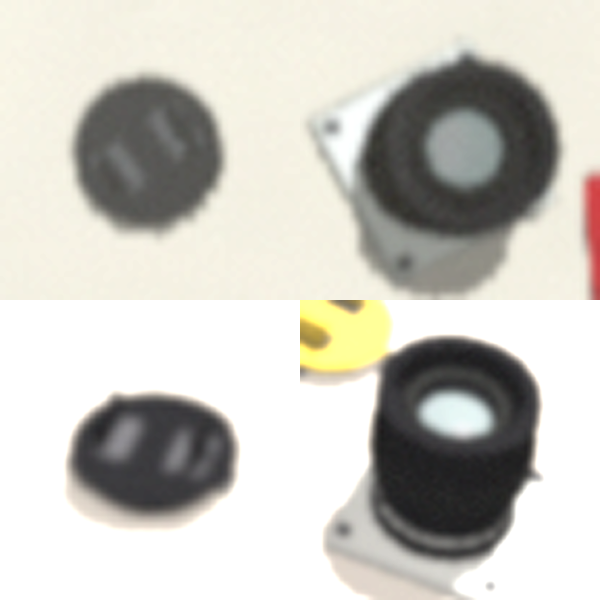

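The crop confirms a black cap at top (270,210) with its ears running diagonally. The open lens shows its glass and mouth ring near top (363,195) and scene (334,256). Next I'll measure the rim and the ear yaw.

```bash
python3 - <<'E'
from h import *
T=avg("top");S=avg("scene")
cv2.imwrite("pics/T.png",T[:,:,::-1]);cv2.imwrite("pics/S.png",S[:,:,::-1])
def cr(im,u,v,r,a): return cv2.convertScaleAbs(cv2.resize(im[v-r:v+r,u-r:u+r,::-1],(400,400),interpolation=cv2.INTER_CUBIC),alpha=a)
a=np.hstack([cr(T,363,196,25,2.8),cr(S,334,262,32,4.0)])
cv2.imwrite("pics/crop2.png",a)
# ears
g=T.max(2); u,v=270,210; p=g[v-9:v+10,u-9:u+10].astype(float); 
m=((p>np.median(p)+12)*255).astype(np.uint8)
n,l,st,ce=cv2.connectedComponentsWithStats(m); 
for i in range(1,n):
    if st[i,4]>5:
        q=ce[i]+[u-9,v-9]; print("ear",st[i,4],q,plane("top",*q,.033))
# foot: bright grey; dark lens blob
for nme,im,(u,v) in(("top",T,(363,196)),("scene",S,(334,262))):
    g=im.max(2); m=np.zeros_like(g); r=40; m[v-r:v+r,u-r:u+r]=(g[v-r:v+r,u-r:u+r]<70)*255
    k=max(cv2.findContours(m,0,1)[0],key=cv2.contourArea); print(nme,cv2.boundingRect(k))
    m=np.zeros_like(g); m[v-16:v+16,u-16:u+16]=(g[v-16:v+16,u-16:u+16]>95)*255
    k=[x for x in cv2.findContours(m,0,1)[0] if len(x)>5]
    for x in k: print(" glass",cv2.fitEllipse(x))
E
```

```text
ear 9 [273.11111111 206.33333333] [ 0.49028246 -0.02679323  0.033     ]
ear 13 [266.30769231 212.07692308] [ 0.47441608 -0.00855316  0.033     ]
top (345, 180, 35, 40)
 glass ((375.4512939453125, 208.2272491455078), (6.017355918884277, 9.336061477661133), 29.936857223510742)
 glass ((374.0491027832031, 182.9434051513672), (7.1769490242004395, 10.300580978393555), 101.42003631591797)
 glass ((352.3138122558594, 183.49520874023438), (8.647005081176758, 14.591503143310547), 78.58627319335938)
scene (313, 241, 40, 54)
 glass ((333.1933288574219, 259.1375427246094), (8.2372407913208, 14.927064895629883), 100.88188934326172)
```

View pics/crop2.png

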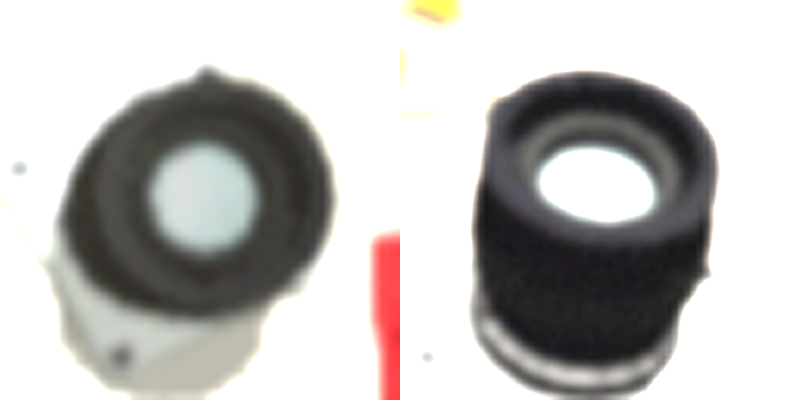

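The left crop shows the rim's outer circle centred near (205,200), which is top pixel (363.6,196). The right crop shows the rim ellipse centred near (602-400,158), which is scene pixel (334.3,255.3).

```bash
python3 - <<'E'
from h import *
P,r=cross((334.3,255.3),(363.6,196)); print(P,r)
for h in(.078,.092,.106): print(h,plane("top",363.6,196,h),plane("scene",334.3,255.3,h))
Q,r=cross((247.04,222.35),(270.14,210.22)); print("cap",Q,r)
s=readout.sense(); print(s["position"],s["t"])
from scipy.spatial.transform import Rotation as R
M=R.from_quat(s["eef_rot"]).as_matrix(); print(M)
e=np.array([.49028-.47442,-.02679+.00855]); print("ear yaw",np.degrees(np.arctan2(e[1],e[0])),"tool y",np.degrees(np.arctan2(M[1,1],M[0,1])))
d=M.T@(np.array([.479,-.020,.2])-s["position"]); print("tool shift mm",d*1e3)
E
```

```text
[ 0.5185978  -0.26139288  0.08283764] 0.003550418852167913
0.078 [ 0.51762367 -0.2614252   0.078     ] [ 0.5238929  -0.25899861  0.078     ]
0.092 [ 0.51628332 -0.25811395  0.092     ] [ 0.51343714 -0.26817446  0.092     ]
0.106 [ 0.51494296 -0.25480269  0.106     ] [ 0.50298139 -0.27735032  0.106     ]
cap [ 0.4806186  -0.01867544  0.00981957] 0.0006634332335237426
[0.25870704 0.56893358 0.21392715] 0.9
[[-9.10291847e-01  4.13967090e-01 -3.54416952e-05]
 [ 4.13967091e-01  9.10291848e-01  3.30776980e-06]
 [ 3.36315940e-05 -1.16606596e-05 -9.99999999e-01]]
ear yaw -48.99246852734443 tool y 65.5457139237373
tool shift mm [-444.33047224 -444.90723805   13.91739369]
```

```bash
python3 -m inch '[[[-0.8,-0.8,0,0,1],[-0.8,-0.8,0,0,1],[-0.8,-0.8,0,0,1],[-0.8,-0.8,0,0,1],[-0.8,-0.8,0,0,1],[-0.8,-0.8,0,0,1],[-0.8,-0.8,0,0,1],[-0.8,-0.8,0,0,1]]]'
python3 -m inch '[[[-0.8,-0.8,0,0,1],[-0.8,-0.8,0,0,1],[-0.8,-0.8,0,0,1],[-0.8,-0.8,0,0,1],[-0.8,-0.8,0,0,1],[-0.5,-0.5,0,0,1],[0,0,0,0.5,1],[0,0,0,1,1]]]'
python3 -m inch '[[[0,0,0,1,1],[0,0,0,1,1],[0,0,0,1,1],[0,0,0,1,1],[0,0,0,1,1],[0,0,0,1,1],[0,0,0,1,1],[0,0,0,1,1]]]'
python3 -m inch '[[[0,0,0,1,1],[0,0,0,1,1],[0,0,0,1,1],[0,0,0,1,1],[0,0,0,1,1],[0,0,0,1,1],[0,0,0,1,1],[0,0,0,0.5,1]]]'
cat >> h.py <<'E'
from scipy.spatial.transform import Rotation as R
def to(x,y,z,yaw=None):
    s=readout.sense(); M=R.from_quat(s["eef_rot"]).as_matrix()
    print("pos",s["position"].round(4),"t",round(s["t"],2),"yaw",np.degrees(np.arctan2(M[1,1],M[0,1])).round(2),"q6",s["q"][5].round(2),"tilt",M[2].round(4),"F",np.round(s["wrist_force"],1),"gap",round(s["finger_gap"],4),"ff",s["finger_force"])
    print("shift units",(M.T@(np.array([x,y,z])-s["position"])/.04).round(3), "spin", None if yaw is None else -(np.radians(yaw)-np.arctan2(M[1,1],M[0,1]))/.12)
E
python3 -c "
from h import *
to(.480,-.0195,.1,np.float64(-51))"
```

```text
t: 1.7
position: [0.3861, 0.2283, 0.2141]
eef_rot: [0.212, 0.977, 0.0, 0.0]
wrist_force: [0.9, 0.1, 1.3]
finger_gap: 0.0911
finger_force: 0.0
t: 2.5
position: [0.4754, -0.0095, 0.2139]
eef_rot: [0.301, 0.954, 0.0, 0.0]
wrist_force: [-0.5, -0.2, 1.0]
finger_gap: 0.0916
finger_force: 0.0
t: 3.3
position: [0.4752, -0.0084, 0.214]
eef_rot: [0.707, 0.707, 0.0, 0.0]
wrist_force: [-0.3, 0.1, 0.7]
finger_gap: 0.0911
finger_force: 0.0
t: 4.1
position: [0.4752, -0.0084, 0.214]
eef_rot: [0.944, 0.329, 0.0, 0.0]
wrist_force: [-1.0, 0.9, 0.2]
finger_gap: 0.0912
finger_force: 0.0
pos [ 0.4752 -0.0084  0.214 ] t 4.1 yaw -51.62 q6 0.76 tilt [ 2.e-04  2.e-04 -1.e+00] F [-1.   0.9  0.2] gap 0.0912 ff 0.0
shift units [-0.078  0.291  2.851] spin -0.08952708204062373
```

```bash
python3 -m inch '[[[-0.08,0.29,0,-0.09,1],[0,0,0.9,0,1],[0,0,0.9,0,1],[0,0,0.9,0,1],[0,0,0.9,0,1],[0,0,0.5,0,1],[0,0,0,0,1]]]' | head -2
python3 - <<'E'
from h import *
to(.480,-.0195,.0185,np.float64(-51))
t=imaging.get_image("top");s=imaging.get_image("scene")
cr=lambda im,u,v,r:cv2.convertScaleAbs(cv2.resize(im[v-r:v+r,u-r:u+r,::-1],(400,400),interpolation=cv2.INTER_CUBIC),alpha=1.7)
cv2.imwrite("pics/c3.png",np.hstack([cr(t,270,210,40),cr(s,247,210,50)]))
E
```

```text
t: 4.8
position: [0.4785, -0.0193, 0.0479]
pos [ 0.4785 -0.0193  0.0479] t 4.8 yaw -50.72 q6 0.72 tilt [-0.0027 -0.0031 -1.    ] F [0.5 0.5 0.2] gap 0.0913 ff 0.0
shift units [0.028 0.031 0.735] spin 0.04059255393367804
```

View pics/c3.png

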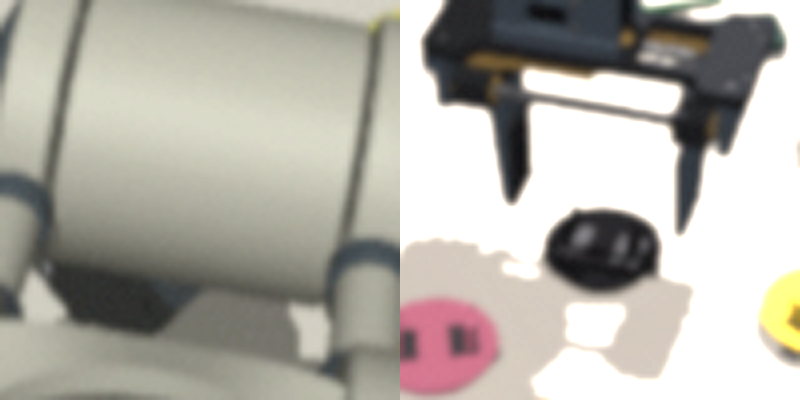

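The top view is hidden by the arm. In the scene view the open fingers straddle the cap, with tips at crop (512,200) and (682,230). Its ears at (585,237) and (628,245) lie along the same line. I'll go down and grip.

```bash
python3 -m inch '[[[0.03,0.03,0.37,0,1],[0,0,0.37,0,1],[0,0,0,0,1],[0,0,0,0,0],[0,0,0,0,0],[0,0,0,0,0],[0,0,0,0,0],[0,0,0,0,0]]]'
python3 -m inch '[[[0,0,0,0,0],[0,0,0,0,0],[0,0,0,0,0]]]'
```

```text
t: 5.7
position: [0.4817, -0.0197, 0.0206]
eef_rot: [0.942, 0.336, 0.0, 0.0]
wrist_force: [-0.4, -0.6, 0.5]
finger_gap: 0.0539
finger_force: 0.0
t: 6.0
position: [0.4816, -0.0197, 0.0204]
eef_rot: [0.942, 0.336, -0.0, 0.0]
wrist_force: [-2.3, -0.2, 6.1]
finger_gap: 0.0303
finger_force: 8.1
```

```bash
python3 -m inch '[[[0,0,0,0,0],[0,0,0,0,0],[0,0,0,0,0],[0,0,0,0,0]]]'
python3 -m inch '[[[0,0,-0.5,0,0],[0,0,-0.8,0,0],[0,0,-0.8,0,0],[0,0,-0.8,0,0],[0,0,-0.8,0,0],[0,0,-0.3,0,0],[0,0,0,0,0],[0,0,0,0,0]]]'
```

```text
t: 6.4
position: [0.4815, -0.0196, 0.0206]
eef_rot: [0.942, 0.336, 0.0, 0.0]
wrist_force: [-2.7, -0.0, 10.4]
finger_gap: 0.0278
finger_force: 30.1
t: 7.2
position: [0.4813, -0.0196, 0.1798]
eef_rot: [0.942, 0.336, -0.0, -0.0]
wrist_force: [-0.3, 0.6, -1.4]
finger_gap: 0.0271
finger_force: 30.0
```

```bash
python3 - <<'E'
from h import *
to(.518,-.261,.18,np.float64(-51))
S=avg("scene",6)
u,v=map(int,proj("scene",[.4813,-.0196,.175])); print(u,v)
cr=lambda im,u,v,r:cv2.convertScaleAbs(cv2.resize(im[v-r:v+r,u-r:u+r,::-1],(600,600),interpolation=cv2.INTER_CUBIC),alpha=2.2)
cv2.imwrite("pics/c4.png",cr(S,u,v,36))
E
```

```text
pos [ 0.4813 -0.0196  0.1798] t 7.2 yaw -50.72 q6 0.72 tilt [-3.e-04 -3.e-04 -1.e+00] F [-0.3  0.6 -1.4] gap 0.0271 ff 29.990026652812958
shift units [-3.11   5.253 -0.007] spin 0.04090682227452051
246 164
```

View pics/c4.png

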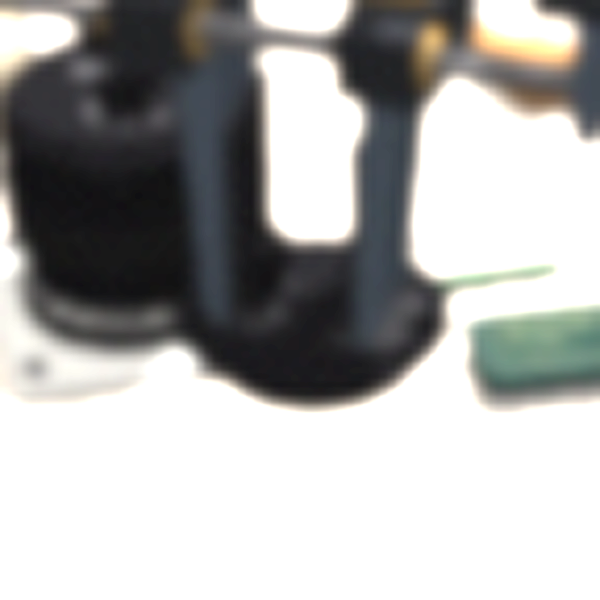

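```bash
python3 -m inch '[[[-0.45,0.75,0,0,0],[-0.45,0.75,0,0,0],[-0.45,0.75,0,0,0],[-0.45,0.75,0,0,0],[-0.45,0.75,0,0,0],[-0.45,0.75,0,0,0],[-0.41,0.75,0,0,0],[0,0,0,0,0]]]'
python3 - <<'E'
from h import *
to(.518,-.261,.15,np.float64(-51))
S=avg("scene",6); cv2.imwrite("pics/S5.png",S[:,:,::-1])
u,v=map(int,proj("scene",[.518,-.261,.13])); print(u,v)
cr=lambda im,u,v,r:cv2.convertScaleAbs(cv2.resize(im[v-r:v+r,u-r:u+r,::-1],(600,600),interpolation=cv2.INTER_CUBIC),alpha=3.5)
cv2.imwrite("pics/c5.png",cr(S,u,v,40)); print("origin",u-40,v-40,"scale 7.5")
E
```

```text
t: 8.3
position: [0.5188, -0.2649, 0.1798]
eef_rot: [0.942, 0.335, 0.0, 0.001]
wrist_force: [0.6, 1.3, -0.5]
finger_gap: 0.0273
finger_force: 30.0
pos [ 0.5188 -0.2649  0.1798] t 8.3 yaw -50.87 q6 0.31 tilt [-3.0e-04  1.4e-03 -1.0e+00] F [ 0.6  1.3 -0.5] gap 0.0273 ff 29.989871084690094
shift units [ 0.045 -0.089  0.745] spin 0.018846123902689176
335 237
origin 295 197 scale 7.5
```

View pics/c5.png

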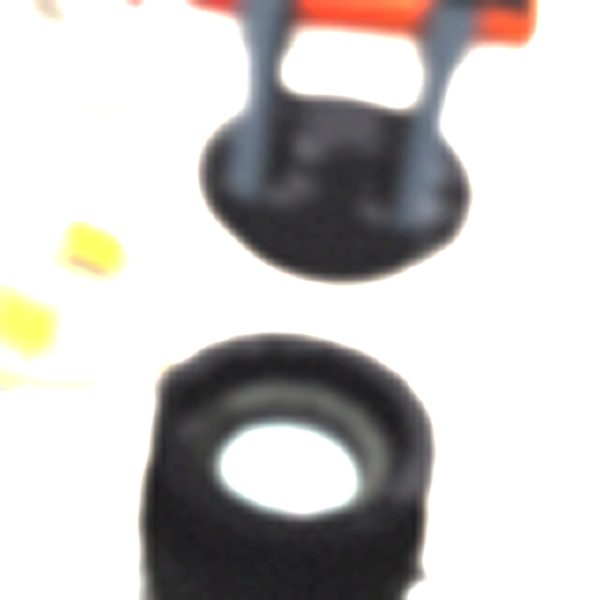

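The held cap's flange spans crop x 200–470, so its centre is at scene (339.7,221). The rim below spans x 157–433 with its top at y 333. The cap is right of the rim partly from real offset and partly from perspective, so I'll compute it.

```bash
python3 - <<'E'
from h import *
a=np.linspace(0,2*np.pi,181)
def ext(x,y,z,r):
    p=np.array([proj("scene",[x+r*np.cos(t),y+r*np.sin(t),z]) for t in a]); return ((np.r_[p[:,0].min(),p[:,0].max(),p[:,1].min(),p[:,1].max()]-[295,295,197,197])*7.5).round(0)
for z in(.1715,.1745): print("flange pred (meas 200 470 - ~275)",ext(.5188,-.2649,z,.036))
for z in(.079,.083,.088,.093): 
    for (x,y) in((.518,-.261),): print("rim",z,ext(x,y,z,.039),"(meas 157 433 333 -)")
z=.083
for d in((.005,0),(0,.005)): print(d,ext(.518+d[0],-.261+d[1],z,.039))
T=cv2.imread("pics/T.png")
def extT(x,y,z,r):
    p=np.array([proj("top",[x+r*np.cos(t),y+r*np.sin(t),z]) for t in a]); return ((np.r_[p[:,0].min(),p[:,0].max(),p[:,1].min(),p[:,1].max()]-[338,338,171,171])*8).round(0)
for z in(.079,.083,.088,.093): print("top",z,extT(.518,-.261,z,.039),"meas - 333 80 -")
print(extT(.4802,-.019,.015,.036)/8+[338,338,171,171])
E
```

```text
flange pred (meas 200 470 - ~275) [186. 488.  92. 292.]
flange pred (meas 200 470 - ~275) [187. 490.  82. 282.]
rim 0.079 [132. 437. 342. 563.] (meas 157 433 333 -)
rim 0.083 [133. 439. 331. 552.] (meas 157 433 333 -)
rim 0.088 [135. 441. 318. 538.] (meas 157 433 333 -)
rim 0.093 [136. 444. 304. 524.] (meas 157 433 333 -)
(0.005, 0) [148. 453. 324. 543.]
(0, 0.005) [120. 425. 321. 540.]
top 0.079 [ 84. 325.  79. 319.] meas - 333 80 -
top 0.083 [ 86. 328.  78. 318.] meas - 333 80 -
top 0.088 [ 89. 332.  76. 317.] meas - 333 80 -
top 0.093 [ 92. 337.  74. 316.] meas - 333 80 -
[257.125 283.25  197.375 223.5  ]
```

```bash
python3 -c "
from h import *
to(.519,-.2635,.125)"
python3 -m inch '[[[0.02,-0.03,0.4,0,0],[0,0,0.4,0,0],[0,0,0.4,0,0],[0,0,0.17,0,0],[0,0,0,0,0],[0,0,0,0,0]]]'
python3 - <<'E'
from h import *
to(.519,-.2635,.115)
S=avg("scene",6); cv2.imwrite("pics/S6.png",S[:,:,::-1])
u,v=335,250
cr=lambda im,u,v,r:cv2.convertScaleAbs(cv2.resize(im[v-r:v+r,u-r:u+r,::-1],(600,600),interpolation=cv2.INTER_CUBIC),alpha=3.5)
cv2.imwrite("pics/c6.png",cr(S,u,v,30)); print("origin",u-30,v-30,"scale 10")
E
```

```text
pos [ 0.5181 -0.26    0.1802] t 8.6 yaw -50.67 q6 0.32 tilt [-1.e-04 -5.e-04 -1.e+00] F [-0.9  0.7 -0.3] gap 0.0273 ff 29.99010443687439
shift units [-0.038  0.084  1.381] spin None
t: 9.2
position: [0.5184, -0.2594, 0.1261]
eef_rot: [0.942, 0.336, 0.0, 0.0]
wrist_force: [-1.0, 0.0, -1.7]
finger_gap: 0.0271
finger_force: 30.0
pos [ 0.5184 -0.2594  0.1261] t 9.2 yaw -50.7 q6 0.32 tilt [ 2.e-04  5.e-04 -1.e+00] F [-1.   0.  -1.7] gap 0.0271 ff 29.990195631980896
shift units [-0.052  0.089  0.277] spin None
origin 305 220 scale 10
```

View pics/c6.png

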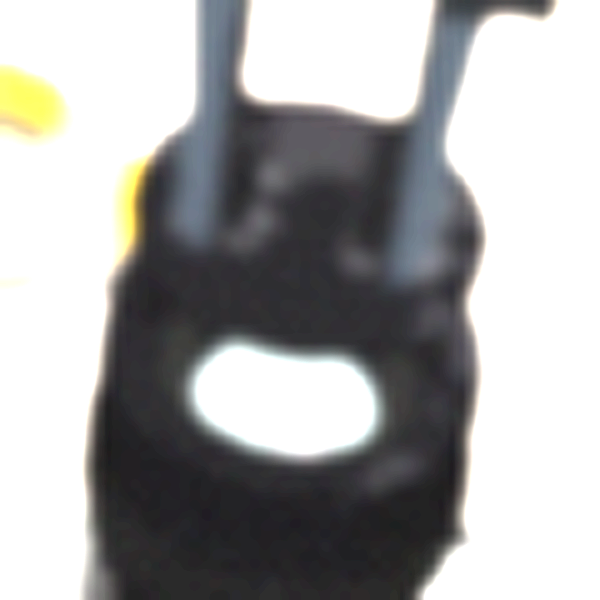

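The earlier reading was taken before the arm had settled: it was really at y=-0.260 when imaged. I'll redo the comparison with sub-pixel edges, for rim and cap in the scene view and for the rim in the top view.

```bash
cat > fit.py <<'E'
from h import *
from scipy.ndimage import map_coordinates
from scipy.optimize import least_squares
# edge residual (px) along the outward normal of a projected circle, at chosen image angles
def edges(im,n,X,r,keep,w=5):
    g=cv2.imread(im).max(2).astype(float); c=proj(n,X); out=[]
    for t in np.radians(np.arange(0,360,4)):
        p=proj(n,X+r*np.array([np.cos(t),np.sin(t),0])); d=p-c; d/=np.linalg.norm(d)
        ang=np.degrees(np.arctan2(-d[1],d[0]))%360
        if not any(a<=ang<=b for a,b in keep): continue
        k=np.arange(-w,w+.1,.25); f=map_coordinates(g,[p[1]+k*d[1],p[0]+k*d[0]],order=1)
        if f[-1]<110 or f[0]>90: continue
        i=np.argmax(f>(f[0]+f[-1])/2); out.append((ang,k[i],*d))
    return np.array(out)
def shift(e):  # image shift that best explains the edges, radius kept
    A=e[:,2:4]; s=least_squares(lambda q:A@q-e[:,1],[0,0],loss="soft_l1",f_scale=.3); return s.x,np.abs(s.fun).mean()
E
python3 - <<'E'
from fit import *
# cap flange in S5, gripper at .5181,-.2600
X=np.array([.5181,-.2600,.1802-.0205+.015])
e=edges("pics/S5.png","scene",X,.036,[(0,12),(75,95),(170,190),(340,360)]); b,r=shift(e); print("cap bias px",b,r,len(e))
z=.088
for z in(.080,.084,.088,.092,.096):
    Y=np.array([.518,-.261,z])
    es=edges("pics/S.png","scene",Y,.039,[(10,170)]); s,rs=shift(es)
    et=edges("pics/T.png","top",Y,.039,[(0,75),(300,360)]); t,rt=shift(et)
    pz=lambda n,q:plane(n,*(proj(n,Y)+q),z)[:2].round(4)
    print(z,"scene-bias",pz("scene",s-b),round(rs,2),"scene",pz("scene",s),"top",pz("top",t),round(rt,2),len(es),len(et))
Y=np.array([.4805,-.0195,.0135])
for n,im in(("scene","pics/S.png"),("top","pics/T.png")):
    q,r=shift(edges(im,n,Y,.036,[(0,360)])); print("cap bench",n,plane(n,*(proj(n,Y)+q),.0135),r)
E
```

```text
cap bias px [0.49607942 2.25294939] 0.5338423159156361 22
0.08 scene-bias [ 0.5279 -0.2513] 0.44 scene [ 0.5245 -0.2563] top [ 0.5204 -0.2632] 0.1 38 34
0.084 scene-bias [ 0.5242 -0.2541] 0.34 scene [ 0.5209 -0.2592] top [ 0.52   -0.2621] 0.13 38 34
0.088 scene-bias [ 0.5205 -0.2572] 0.25 scene [ 0.5171 -0.2622] top [ 0.5196 -0.2609] 0.11 38 33
0.092 scene-bias [ 0.517  -0.2602] 0.38 scene [ 0.5137 -0.2652] top [ 0.5192 -0.2598] 0.09 38 32
0.096 scene-bias [ 0.5139 -0.2634] 0.61 scene [ 0.5106 -0.2684] top [ 0.5188 -0.2586] 0.1 38 32
cap bench scene [ 0.47816792 -0.02236308  0.0135    ] 0.6957585699363864
cap bench top [ 0.4810824  -0.01874908  0.0135    ] 0.20427766673114528
```

```bash
python3 -c "
from h import *
to(.519,-.260,.114)"
python3 -m inch '[[[0,0.02,0.15,0,0],[0,0,0.15,0,0],[0,0,0,0,0]]]'
python3 -m inch '[[[0,0,0.04,0,0],[0,0,0,0,0]]]'
python3 -m inch '[[[0,0,0.04,0,0],[0,0,0,0,0]]]'
python3 -m inch '[[[0,0,0,0,0]]]'; python3 -c "
from h import *
to(.519,-.260,.100)"
```

```text
pos [ 0.5182 -0.2596  0.1259] t 9.5 yaw -50.72 q6 0.32 tilt [ 2.e-04  6.e-04 -1.e+00] F [-0.7 -1.  -0.7] gap 0.0272 ff 29.99037891626358
shift units [0.009 0.019 0.298] spin None
t: 9.8
position: [0.518, -0.2599, 0.1124]
eef_rot: [0.942, 0.336, -0.001, -0.001]
wrist_force: [-0.2, -0.9, -1.0]
finger_gap: 0.0275
finger_force: 30.0
t: 10.0
position: [0.5185, -0.2601, 0.1117]
eef_rot: [0.942, 0.336, -0.0, -0.0]
wrist_force: [0.8, 0.2, -0.7]
finger_gap: 0.0274
finger_force: 30.0
t: 10.2
position: [0.5186, -0.2601, 0.1102]
eef_rot: [0.942, 0.336, -0.0, -0.0]
wrist_force: [0.5, 0.3, -1.0]
finger_gap: 0.0275
finger_force: 30.0
t: 10.3
position: [0.5186, -0.2602, 0.1104]
eef_rot: [0.942, 0.336, 0.0, 0.0]
wrist_force: [0.4, -0.3, -0.6]
finger_gap: 0.0273
finger_force: 30.0
pos [ 0.5186 -0.2602  0.1104] t 10.3 yaw -50.71 q6 0.32 tilt [ 0.e+00  1.e-04 -1.e+00] F [ 0.4 -0.3 -0.6] gap 0.0273 ff 29.99008297920227
shift units [0.01  0.003 0.259] spin None
```

Still free, so I'll continue in 1 mm steps.

```bash
f(){ grep -E 'position|force' | grep -v finger; }
python3 -m inch '[[[0,0,0.025,0,0],[0,0,0,0,0]]]'|f
python3 -m inch '[[[0,0,0.025,0,0],[0,0,0,0,0]]]'|f
python3 -m inch '[[[0,0,0.025,0,0],[0,0,0,0,0]]]'|f
python3 -m inch '[[[0,0,0.025,0,0],[0,0,0,0,0]]]'|f
```

```text
position: [0.5186, -0.2601, 0.1092]
wrist_force: [-0.1, 0.0, -0.8]
position: [0.5185, -0.2601, 0.1082]
wrist_force: [0.2, -0.6, -0.9]
position: [0.5185, -0.2601, 0.1072]
wrist_force: [0.8, 0.3, -1.1]
position: [0.5185, -0.2601, 0.1062]
wrist_force: [-0.4, -0.9, -1.3]
```

```bash
f(){ grep -E 'position|force' | grep -v finger; }
python3 -m inch '[[[0,0,0.025,0,0],[0,0,0,0,0]]]'|f
python3 -m inch '[[[0,0,0.025,0,0],[0,0,0,0,0]]]'|f
python3 -m inch '[[[0,0,0.025,0,0],[0,0,0,0,0]]]'|f
python3 -m inch '[[[0,0,0.025,0,0],[0,0,0,0,0]]]'|f
```

```text
position: [0.5185, -0.2602, 0.1052]
wrist_force: [-0.6, -0.7, -0.8]
position: [0.5185, -0.2602, 0.1042]
wrist_force: [-1.1, -0.4, -0.8]
position: [0.5185, -0.2602, 0.1032]
wrist_force: [-1.3, -2.0, 0.0]
position: [0.5186, -0.2602, 0.1022]
wrist_force: [-0.8, -1.1, -0.2]
```

```bash
f(){ grep -E 'position|force' | grep -v finger; }
python3 -m inch '[[[0,0,0.02,0,0],[0,0,0,0,0]]]'|f
python3 -m inch '[[[0,0,0.02,0,0],[0,0,0,0,0]]]'|f
python3 -m inch '[[[0,0,0.02,0,0],[0,0,0,0,0]]]'|f
```

```text
position: [0.5185, -0.2602, 0.1014]
wrist_force: [-2.0, -1.3, 0.3]
position: [0.5186, -0.2602, 0.1007]
wrist_force: [-2.2, -1.9, 0.8]
position: [0.5186, -0.2602, 0.0999]
wrist_force: [-2.1, -1.6, 3.0]
```

```bash
f(){ grep -E 'position|force' | grep -v finger; }
python3 -m inch '[[[-0.012,0,0,0,0],[0,0,0,0,0]]]'|f
python3 -m inch '[[[0,0,0.02,0,0],[0,0,0,0,0]]]'|f
python3 -m inch '[[[0,0,0.02,0,0],[0,0,0,0,0]]]'|f
```

```text
position: [0.5185, -0.2603, 0.1]
wrist_force: [1.2, 0.6, 2.0]
position: [0.5184, -0.2604, 0.0991]
wrist_force: [1.0, 1.8, 3.2]
position: [0.5184, -0.2604, 0.0984]
wrist_force: [2.4, 2.3, 5.0]
```

```bash
f(){ grep -E 'position|force' | grep -v finger; }
python3 -m inch '[[[0.005,0,0.01,0,0],[0,0,0,0,0]]]'|f
python3 -m inch '[[[0,0,0.01,0,0],[0,0,0,0,0]]]'|f
python3 -m inch '[[[0,0,0.01,0,0],[0,0,0,0,0]]]'|f
```

```text
position: [0.5184, -0.2604, 0.098]
wrist_force: [1.2, 1.8, 5.3]
position: [0.5184, -0.2604, 0.0976]
wrist_force: [0.6, 1.4, 5.7]
position: [0.5185, -0.2604, 0.0975]
wrist_force: [-0.1, 2.1, 9.3]
```

```bash
f(){ grep -E 'position|force|gap' ; }
python3 -m inch '[[[0,0,0.008,0,0],[0,0,0,0,0],[0,0,0,0,0]]]'|f
python3 -c "
from h import *
to(.5185,-.2604,.0975)"
```

```text
position: [0.5185, -0.2604, 0.0974]
wrist_force: [-1.6, 3.3, 13.8]
finger_gap: 0.0276
finger_force: 30.1
pos [ 0.5185 -0.2604  0.0974] t 14.0 yaw -50.72 q6 0.32 tilt [ 1.e-04  5.e-04 -1.e+00] F [-1.6  3.3 13.8] gap 0.0276 ff 30.086730122566223
shift units [ 0.     0.    -0.003] spin None
```

The flange is down on the rim: the force has turned stiff at 13.8 N. I'll keep pressing and ease the ears out.

```bash
f(){ grep -E 'position|force|gap' ; }
python3 -m inch '[[[0,0,0,0,0.34],[0,0,0,0,0.34]]]'|f
python3 -m inch '[[[0,0,0,0,0.37],[0,0,0,0,0.37]]]'|f
python3 -m inch '[[[0,0,0,0,0.4],[0,0,0,0,0.4]]]'|f
```

```text
position: [0.5187, -0.2606, 0.0972]
wrist_force: [1.0, 0.9, 9.2]
finger_gap: 0.0307
finger_force: 7.6
position: [0.5187, -0.2606, 0.0972]
wrist_force: [0.8, 1.0, 8.8]
finger_gap: 0.0338
finger_force: 6.4
position: [0.5186, -0.2606, 0.0971]
wrist_force: [0.4, 1.8, 7.7]
finger_gap: 0.0365
finger_force: 5.2
```

```bash
f(){ grep -E 'position|force|gap' ; }
python3 -m inch '[[[0,0,0,0,0.43],[0,0,0,0,0.43]]]'|f
python3 -m inch '[[[0,0,0,0,0.46],[0,0,0,0,0.46]]]'|f
python3 -m inch '[[[0,0,0,0,0.6],[0,0,0,0,0.8],[0,0,0,0,0.8],[0,0,0,0,0.8]]]'|f
```

```text
position: [0.5183, -0.2604, 0.0969]
wrist_force: [1.0, 1.4, 4.7]
finger_gap: 0.0391
finger_force: 3.1
position: [0.5182, -0.2603, 0.0966]
wrist_force: [0.1, 0.5, -0.1]
finger_gap: 0.0415
finger_force: 0.0
position: [0.5183, -0.2604, 0.0968]
wrist_force: [0.2, 0.3, -0.3]
finger_gap: 0.0709
finger_force: 0.0
```

The ears stopped following at about a 40 mm gap, 2 mm in on each side, so the tabs are in the groove. I'll lift off, back away and look.

```bash
python3 -m inch '[[[0,0,-0.3,0,0.8],[0,0,-0.7,0,0.8],[0,0,-0.9,0,0.8],[0,0,-0.9,0,0.8],[0,-0.9,0,0,0.8],[0,-0.9,0,0,0.8],[0,-0.9,0,0,0.8],[0,-0.9,0,0,0.8]]]'|head -2
python3 -m inch '[[[0,-0.5,0,0,0.8],[0,-0.5,0,0,0.8],[0,0,0,0,0.8],[0,0,0,0,0.8]]]'
python3 - <<'E'
from h import *
T=avg("top",6);S=avg("scene",6)
cr=lambda im,u,v,r:cv2.convertScaleAbs(cv2.resize(im[v-r:v+r,u-r:u+r,::-1],(400,400),interpolation=cv2.INTER_CUBIC),alpha=2.5)
cv2.imwrite("pics/c7.png",np.hstack([cr(T,363,196,32),cr(S,334,255,36)]))
E
```

```text
t: 16.2
position: [0.4262, -0.1479, 0.2096]
t: 16.6
position: [0.4022, -0.118, 0.2096]
eef_rot: [0.942, 0.336, 0.0, 0.001]
wrist_force: [0.7, -0.2, 0.5]
finger_gap: 0.0729
finger_force: 0.0
```

View pics/c7.png

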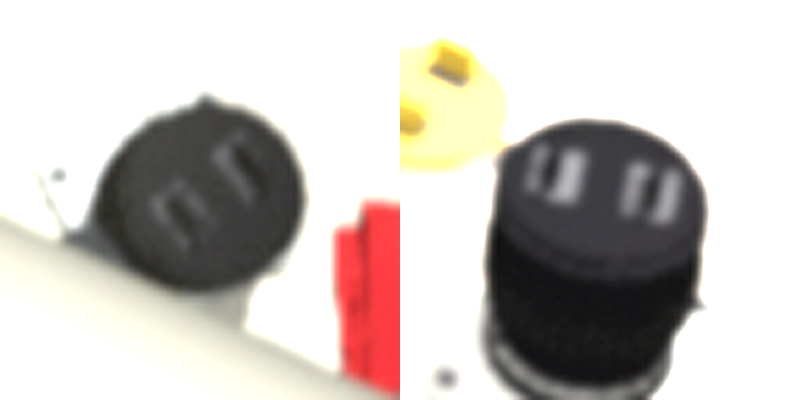

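The cap sits level and centred in the mouth, with its ears at scene crop (555,172) and (650,192). The robot is clear, so I'll hand in.

```bash
python3 -c "
from workcell import job_done
print(job_done())"
```

```text
the job is handed in; nothing more can be done
None
```

The cap is on the open lens, level with both ears sprung out by all signs, and the job is handed in; the hand-in returned no verdict.

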